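Close the embossing press on its dowels and hold it shut

TASK

Get the office's desktop embossing press ready to emboss: turn its red knob counter-clockwise until it clicks past its detent, so that the yellow latch bar swings fully clear of the seat. Then pick up the loose aluminium upper die by its black grip, fit its two holes over the two brass dowels, press it down against the sprung copper bed until it is fully shut, and finish with the gripper still holding it pressed shut. Leave the stapler, the pen cup and the ink tin where they are.

Things in the scene. Friction and masses are not known exactly. Their poses are not given: they have to be found in the camera images.
- press_seat (a point): Seat of the press (fixed; blue base 130 x 210 x 20 mm, long along this y), midway between the dowels, 28 mm above the desk: the level of the die's underside when fully shut (tops of two steel collars, 24 mm across, round the dowels). z up. Brass dowels at x = -35 and +35 mm: 10 mm thick, 20 mm tall above this level, the last 7 mm tapered to 4.4 mm. The die fits either way round.
- platen (a joint): Sprung copper bed, 44 x 44 mm, between the dowels, its top 6 mm above press_seat when free. Value: how far it is pushed down, 0 free, 0.006 m when the die is fully shut. It pushes back with 6 N at 0 and 9.6 N at 0.006, more than the die's weight, so the die rises about 6 mm as soon as it is let go.
- latch (a joint): Angle of the red knob and its yellow latch bar: 0 latched (bar over the seat, in the die's way), 1.2 rad (end stop) fully clear; grows counter-clockwise seen from above. An over-centre detent resists with about 0.12 N m at the start, less and less up to 0.6 rad; past that it drives the knob on to 1.2. It stays at either end.
- knob_grip (a point): Grip point on the knob's vertical axis, 86 mm above the desk, at y = +115 mm in press_seat's frame. Turns with the knob. Red bar grip: 14 mm wide (this x), 44 mm long (y), 60 to 100 mm above the desk, over a black disc 48 mm across. Yellow latch bar: 16 mm wide, 6 mm thick, 52 to 58 mm above the desk, reaching 105 mm from the axis along this -y.
- die_grip (a point): Centre of the loose upper die's black grip, 42 mm above the die's underside; z up. Grip 44 mm long (x), 20 mm wide (y), spanning 20 to 62 mm above the underside. Under it an aluminium block 96 (x) x 50 (y) x 20 mm with two vertical 12 mm through-holes at x = -35 and +35 mm. About 0.3 kg. Starts on the desk, upright.
- ink_tin: Bystander: flat round ink tin, black with a pale lid, 64 mm across, 22 mm tall; origin at the centre of its underside.
- pen_cup: Bystander: black pen cup, 76 mm across, 95 mm tall, pens up to 160 mm; origin at the centre of its underside.
- stapler: Bystander: blue stapler, 135 mm along x, 36 mm wide, 60 mm tall; origin at the centre of its underside.
There are look-alikes about, which are no part of the job. Leave any brown look-alike of the part that bears die_grip alone. Leave any brown look-alike of the part that bears press_seat alone.

How it is judged:
By the outcome, as a careful person would: the job done as asked, in the order asked, and still so for the second after the job is handed in, while the arm keeps its last pose, push and grip.
It also fails if it takes over 56 s, if anything falls off the work surface, if the arm or the gripper's body presses on something with over 40 N, if the wrist force passes 120 N, or if a joint passes its speed limit or range.

ROBOT

A 6-joint arm with a two-finger parallel gripper is mounted at the origin on the work surface. World frame = base frame: x ahead of the robot, y to its left, z up, the work surface at z = 0. Lengths are in mm, angles in rad, forces in N, time in s.
With the tool pointing down it reaches from about 275 to 1000 mm from the base axis. Payload 8.4 kg.
Tool frame: the origin (TCP) lies between the finger pads; the fingertips stand r.finger_overhang ahead of it and the grasp point (between the pads) is the TCP (r.finger_overhang is the distance from the TCP to the fingertips, in mm); z points along the fingers, y is the line along which they close (so a half turn about z gives the same grasp; the last joint's range is limited). The gripper opens to 85 mm and grips with 20 to 120 N. Pads are 22 mm wide; open, the fingers measure 114 mm over their backs; the gripper's body (76 mm by 85 mm) begins 54 mm behind the grasp point. The pads swing forward as they close: fully open they stand 13 mm farther back than shut.
Start: joints at [1.123, 0.353, 1.633, -0, 1.155, -0.002], TCP at [269.486, 563.919, 250.281] pointing down, gripper open.
Joint ranges: [-2.63, 2.63], [-0.92, 2.1], [0.06, 2.66], [-1.3, 4.44], [0, 2.69], [-3.02, 3.02]. Speed limits (rad/s): [2.22, 2.22, 2.79, 3.14, 3.14, 3.14].

INTERFACE

Orientations are given as [roll, pitch, yaw] about the fixed x, y, z axes, in that order (R = Rz(yaw) Ry(pitch) Rx(roll)).
In Python, from rig import r, cams, sign_off gives the robot as it stands.
- The arm moves only by the shell command python3 -m crank 'ROWS' [FORCE]. ROWS is JSON, a list of rows, each a list of 7 numbers: the shift along the tool's x, y, z in m, then the turn, a rotation vector about the tool's x, y, z in rad, then the closure, from 0 (fully open) to 1 (shut). In form: [[dx, dy, dz, ax, ay, az, gripper], ...]. A call has 1 to 5 rows; each row is the pose to reach, as a shift and turn from the pose commanded when the call began, along the tool's axes at that moment; what a row does not reach only later rows make up. A row lasts 1/10 s, in which the tool goes at most 50 mm and 8.59 degrees, less where a joint would pass 70% of its speed; a pose out of reach is approached as far as the arm can. A call with a gripper value outside its range is refused whole. The fingers move at their own pace and stop on an object; FORCE is the grip in N (left out, the last holds). Time passes only in rows, so rows that repeat a pose let the fingers close. It gives the time, the measured TCP pose, the force, the opening and the grip force at its end, in the units of the state.
- r.sense(): the state, without advancing time (a new reading comes with each control period).
- cams.grab_frame(name): name is "side" or "top" or "wrist"; returns a dict with "image" (420x560x3 uint8, red, green, blue), "fx", "fy", "cx", "cy" (pixels), "D" ([k1, k2, p1, p2, k3] as OpenCV has them; the pictures are not rectified), "position" and "orientation" of the camera in the world. Camera axes: x right, y down, z forward; pixel columns grow to the right and rows downward; lengths in mm; the calibration is good to about 2 mm. A picture is of the moment at which its call begins. There is no depth.
- sign_off(): hands the job in; it is judged then, once.
The state is a dict: "clock": time; "qpos": joint angles; "qvel": joint speeds; "joint_efforts": joint torques, N m; "eef_pos": TCP position; "tcp_rot": TCP orientation; "contact_force": force on the tool from outside, world axes, zero at the start; "wrist_torque": the same for the moment, N m; "opening": opening from 0.0 (shut) to 1.0 (fully open); "grasp_force": force on a finger pad.
Only numpy, scipy, OpenCV 4.12 (cv2) and the standard library are available. Lean on these libraries where they do the work, as an engineer would, in place of code of your own. Each camera call takes 0.05 s, during which the arm holds its last target. There are 200 camera calls.

## Working session

There is one attempt and no reset: what is moved stays moved. The work goes in short steps, Python scripts to look and compute and a shell command to move; the robot and the scene stay as the last step left them, time stands still between calls to the robot, and variables do not carry over. Pictures are saved under pics/ and viewed, at most 10 in all, crops included, and the job is handed in when it is done.

```bash
ls; mkdir -p pics
python3 - <<'E'
from rig import r,cams
import cv2,numpy as np
print(r.sense(), r.finger_overhang)
ims=[]
for n in ["top","side"]:
    f=cams.grab_frame(n); print(n,{k:v for k,v in f.items() if k!='image'})
    cv2.imwrite(f"pics/{n}0.png",f['image'][:,:,::-1])
E
```

```text
pics
{'clock': 0.0, 'qpos': array([ 1.12259903e+00,  3.53675672e-01,  1.63416935e+00, -1.96325269e-05,
        1.15517164e+00, -2.39070674e-03]), 'qvel': array([ 0.00088043,  0.00072113, -0.00111711, -0.00125787, -0.0001915 ,
        0.00010847]), 'joint_efforts': array([ 7.13253685e-04, -6.05248690e+01, -3.42073131e+01, -3.39630412e-05,
        9.56898060e-03,  2.37717319e-05]), 'eef_pos': array([269.29083685, 563.49795184, 249.52939767]), 'tcp_rot': array([-3.14016861e+00,  1.45453711e-05,  2.69579401e+00]), 'contact_force': array([ 0.42668744,  0.32903474, -0.06139004]), 'wrist_torque': array([ 0.05562872, -0.01124948,  0.02066368]), 'grasp_force': 0.0, 'opening': 0.9993749353329862} 19.0
top {'fx': 391.2268757347879, 'fy': 391.2268757347879, 'cx': 283.04079635930964, 'cy': 210.1505362566929, 'D': array([-0.07444353,  0.        ,  0.        ,  0.        ,  0.        ]), 'position': array([ 309.42296544,   71.47675879, 1009.29570367]), 'orientation': array([-2.920048  , -0.00360402, -1.5495194 ])}
side {'fx': 453.2346547049082, 'fy': 453.2346547049082, 'cx': 285.62188007226854, 'cy': 214.46160296703798, 'D': array([0.03496109, 0.        , 0.        , 0.        , 0.        ]), 'position': array([ 248.18310539, -853.82559103,  808.45904419]), 'orientation': array([-2.21392077, -0.01513686, -0.27057441])}
```

View pics/top0.png

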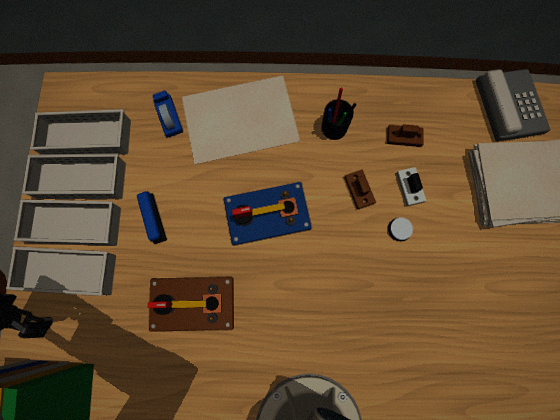

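View pics/side0.png

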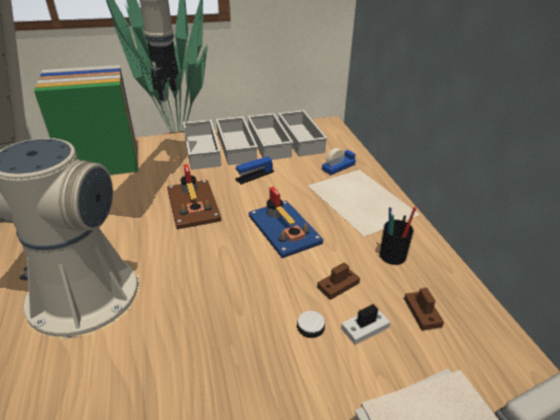

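The top view shows these candidates:
- **Press:** blue at (268,213), or the brown look-alike at (191,303). I choose the blue one.
- **Die:** aluminium with a black grip at (411,185), or the brown look-alikes at (360,189) and (405,134). I choose the aluminium one.
- **Knob:** the red one at (242,212), on the blue base.
- **Bystanders:** tin (400,229), cup (337,120), stapler (150,216).

I'll check the choice in a close crop and measure.

```bash
cat > h.py <<'E'
import cv2,numpy as np
from scipy.spatial.transform import Rotation as Ro
from rig import r,cams
def ray(f,uv):
    K=np.array([[f['fx'],0,f['cx']],[0,f['fy'],f['cy']],[0,0,1]])
    p=cv2.undistortPoints(np.array(uv,float).reshape(-1,1,2),K,np.array(f['D']))[:,0]
    d=Ro.from_euler('xyz',f['orientation']).apply(np.c_[p,np.ones(len(p))])
    return np.array(f['position']),d
def plane(f,uv,z):
    o,d=ray(f,uv); return o+d*((z-o[2])/d[:,2])[:,None]
def proj(f,P):
    R=Ro.from_euler('xyz',f['orientation'])
    K=np.array([[f['fx'],0,f['cx']],[0,f['fy'],f['cy']],[0,0,1]])
    q=R.inv().apply(np.atleast_2d(P)-f['position'])
    return cv2.projectPoints(q,np.zeros(3),np.zeros(3),K,np.array(f['D']))[0][:,0]
def blob(m,box=None,op=0):
    m=m.astype(np.uint8)
    if box is not None:
        k=np.zeros_like(m);x0,y0,x1,y1=box;k[y0:y1,x0:x1]=1;m=m*k
    if op: m=cv2.morphologyEx(m,cv2.MORPH_OPEN,np.ones((op,op)))
    c=cv2.findContours(m,cv2.RETR_EXTERNAL,cv2.CHAIN_APPROX_NONE)[0]
    c=max(c,key=cv2.contourArea); M=cv2.moments(c)
    return c[:,0].astype(float),np.array([M['m10'],M['m01']])/M['m00'],M['m00']
E
python3 - <<'E'
from h import *
f=cams.grab_frame('top');im=f['image'];hsv=cv2.cvtColor(im,cv2.COLOR_RGB2HSV);H,S,V=cv2.split(hsv)
blue=(H>98)&(H<125)&(S>120)&(V>45)
c,m,a=blob(blue,(215,170,320,255))
P=plane(f,c,20)[:,:2].astype(np.float32)
print('base',cv2.minAreaRect(P),a)
red=((H<6)|(H>174))&(S>170)&(V>80)
c,m,a=blob(red,(215,170,320,255));print('red px',m,a,'z100',plane(f,[m],98))
print(cv2.minAreaRect(plane(f,c,98)[:,:2].astype(np.float32)))
al=(S<70)&(V>70)
c,m,a=blob(al|(V<45),(390,160,435,212));P=plane(f,c,20)[:,:2].astype(np.float32);print('die',cv2.minAreaRect(P),a)
bk=(V<40)
c,m,a=blob(bk,(395,165,430,205));print('grip',m,cv2.minAreaRect(plane(f,c,62)[:,:2].astype(np.float32)),a)
A=cv2.resize(im[165:260,215:320],None,fx=5,fy=5,interpolation=cv2.INTER_CUBIC)
B=cv2.resize(im[157:214,388:440],None,fx=5,fy=5,interpolation=cv2.INTER_CUBIC)
o=np.zeros((475,525+260,3),np.uint8);o[:,:525]=A;o[:285,525:]=B
cv2.imwrite('pics/crop1.png',o[:,:,::-1])
E
```

```text
base ((524.9025268554688, 114.5624008178711), (126.9136962890625, 205.5851593017578), 13.186140060424805) 3672.0
red px [239.15178571 210.62797619] 56.0 z100 [[511.22593137 177.33043089  98.        ]]
((512.8698120117188, 172.9802703857422), (14.455500602722168, 43.05678939819336), 12.874543190002441)
die ((606.229736328125, -265.12451171875), (96.91380310058594, 56.78749465942383), 14.426796913146973) 676.0
grip [414.28870674 182.77595628] ((601.77490234375, -260.2117919921875), (47.386749267578125, 32.077781677246094), 15.32824420928955) 183.0
```

View pics/crop1.png

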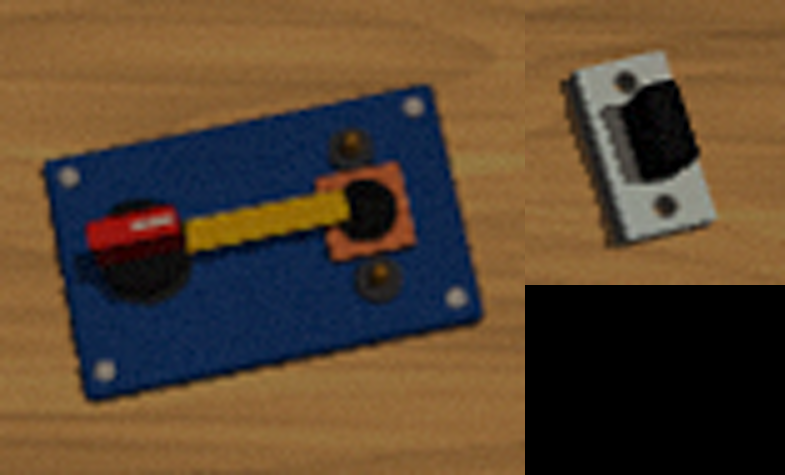

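The crop confirms the blue press: red knob at left, yellow bar over the copper bed, and brass dowels in grey collars at crop (350,143) and (378,277). It also confirms the aluminium die with a black grip and two holes. Next I move above the knob.

```bash
cat >> h.py <<'E'
def go(x,y,z,yaw):
    """shift/turn in tool axes from the present pose to a tool-down pose"""
    s=r.sense();R=Ro.from_euler('xyz',s['tcp_rot'])
    d=R.inv().apply(np.array([x,y,z])-s['eef_pos'])/1000
    T=Ro.from_euler('xyz',[np.pi,0,yaw]);rv=(R.inv()*T).as_rotvec()
    print('shift',d.round(4),'turn',rv.round(3),'clock',round(s['clock'],2),'F',s['contact_force'].round(1))
E
python3 -m crank '[[-0.387,-0.247,0.04,0,0,0.6,0],[-0.387,-0.247,0.04,0,0,0.6,0],[-0.387,-0.247,0.04,0,0,0.6,0],[-0.387,-0.247,0.04,0,0,0.6,0],[-0.387,-0.247,0.04,0,0,0.6,0]]'
python3 -c "
from h import *
go(512,173,210,1.801)"
```

```text
clock: 0.65
eef_pos: [401.7, 350.7, 228.4]
tcp_rot: [3.142, 0.0, 2.091]
contact_force: [1.6, 0.5, 0.5]
opening: 1.0
grasp_force: 0.0
shift [-0.209   0.0074  0.0184] turn [0.   0.   0.29] clock 0.65 F [1.6 0.5 0.5]
```

```bash
python3 -m crank '[[-0.209,0.007,0.018,0,0,0.29,0],[-0.209,0.007,0.018,0,0,0.29,0],[-0.209,0.007,0.018,0,0,0.29,0],[-0.209,0.007,0.018,0,0,0.29,0],[-0.209,0.007,0.018,0,0,0.29,0]]'
python3 - <<'E'
from h import *
go(512,173,210,1.801)
f=cams.grab_frame('wrist');print(f['position'],f['orientation'])
cv2.imwrite('pics/w1.png',f['image'][:,:,::-1])
E
```

```text
clock: 1.15
eef_pos: [513.8, 171.2, 210.1]
tcp_rot: [-3.142, 0.001, 1.802]
contact_force: [-0.1, 0.7, 0.8]
opening: 0.998
grasp_force: 0.0
shift [ 0.0021 -0.0013  0.0001] turn [-0.     0.001  0.001] clock 1.15 F [-0.1  0.7  0.8]
[497.37134719 243.60178698 333.06619103] [ 2.84611153e+00 -3.31189920e-04  2.31049925e-01]
```

View pics/w1.png

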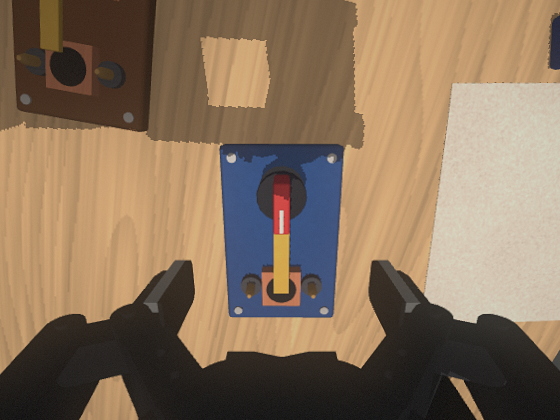

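The wrist view shows the press upright, with rivets near (231,157), (331,158), (237,311) and (324,311). The red grip is at about (282,205), the dowels at (250,288) and (312,288), and the gripper is centred over it.

Run:
```python
from h import *
f=cams.grab_frame('wrist');im=f['image'];hsv=cv2.cvtColor(im,cv2.COLOR_RGB2HSV);H,S,V=cv2.split(hsv)
P=[]
for u,v in [(231,157),(331,158),(237,311),(324,311)]:
    c,m,a=blob((S<90)&(V>110),(u-9,v-9,u+10,v+10));q=plane(f,[m],20.5)[0];P.append(q[:2]);print(m.round(1),a,q.round(1))
P=np.array(P);C=P.mean(0);ax=(P[0]+P[1]-P[2]-P[3]);ax/=np.linalg.norm(ax);yaw=np.arctan2(-ax[0],ax[1])
print('base',C,'yaw',yaw,'knob?',C+ax*60,'seat?',C-ax*55)
red=((H<6)|(H>174))&(S>150)&(V>60)
c,m,a=blob(red,(255,165,310,245));print('red',m,a,c.min(0),c.max(0))
A=plane(f,[[(c[:,0].min()+c[:,0].max())/2,c[:,1].max()]],100);print('near end top',A)
x=plane(f,[[c[c[:,1]>215][:,0].min(),220],[c[c[:,1]>215][:,0].max()+1,220]],100);print(x,np.linalg.norm(x[0]-x[1]))
cop=(H<14)&(S>90)&(S<200)&(V>80);c,m,a=blob(cop,(255,260,308,310));print('copper',m,cv2.minAreaRect(plane(f,c,34)[:,:2].astype(np.float32)))
cv2.imwrite('pics/w2.png',cv2.resize(im[140:322,210:350],None,fx=3,fy=3,interpolation=cv2.INTER_CUBIC)[:,:,::-1])
```

```text
[231.1 158.8] 69.5 [456.2 191.9  20.5]
[331.2 159.2] 57.0 [557.2 215.2  20.5]
[238.1 311.3] 45.5 [497.9  12.   20.5]
[324.  311.3] 46.5 [599.7  35.8  20.5]
base [527.73113498 113.74342281] yaw 0.23038450151307646 knob? [514.030022   172.15814273] seat? [540.29048853  60.19659622]
red [281.33020344 205.66718832] 639.0 [273. 177.] [290. 234.]
near end top [[518.74477056 153.46637873 100.        ]]
[[509.14107142 163.86295276 100.        ]
 [522.70408409 167.05032249 100.        ]] 13.932502950957343
copper [281.2294482  286.71706081] ((539.0892333984375, 65.05101013183594), (43.41719436645508, 47.70673751831055), 13.224533081054688)
```

View pics/w2.png

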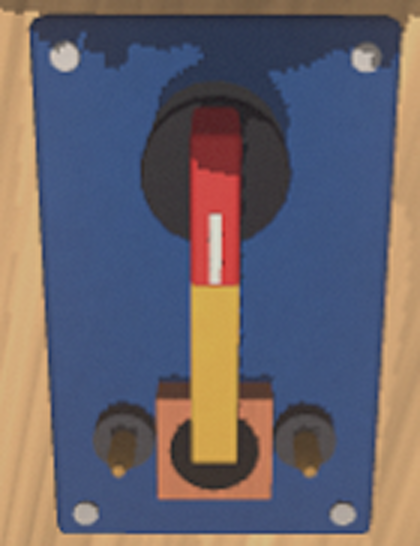

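The crop shows the latch bar across the bed, the dowel tips at crop (119,470) and (310,470), and four rivets. The knob is at about (514,173), the seat at about (540,60.5), and the press yaw is 0.230. Now I lower onto the knob and grip it.

```bash
python3 -m crank '[[0.002,0,0.05,0,0,0,0],[0.002,0,0.1,0,0,0,0],[0.002,0,0.124,0,0,0,0],[0.002,0,0.124,0,0,0,0.5]]' 60
python3 -m crank '[[0,0,0,0,0,0,1],[0,0,0,0,0,0,1],[0,0,0,0,0,0,1],[0,0,0,0,0,0,1],[0,0,0,0,0,0,1]]' 60
python3 -c "
from h import *
go(514,173,86,1.801)"
```

```text
clock: 1.65
eef_pos: [508.1, 177.8, 83.4]
tcp_rot: [-3.135, 0.0, 1.807]
contact_force: [0.6, 0.3, 0.5]
opening: 0.859
grasp_force: 0.0
clock: 2.15
eef_pos: [512.2, 177.5, 88.1]
tcp_rot: [3.14, -0.0, 1.805]
contact_force: [-2.6, 1.8, 8.7]
opening: 0.152
grasp_force: 58.5
shift [-0.0048  0.0007  0.0021] turn [ 0.002 -0.     0.004] clock 2.15 F [-2.6  1.8  8.7]
```

```bash
python3 -m crank '[[0,0,0,0,0,0,0.5],[0,0,0,0,0,0,0.5],[-0.005,0,0,0,0,0,0.5],[-0.005,0,0,0,0,0,0.5],[-0.005,0,0,0,0,0,0.5]]' 60
python3 -c "
from h import *
go(514,173,86,1.801)"
```

```text
clock: 2.65
eef_pos: [512.6, 172.0, 86.5]
tcp_rot: [-3.141, 0.0, 1.805]
contact_force: [0.3, 0.3, -0.2]
opening: 0.494
grasp_force: 0.0
shift [0.0007 0.0016 0.0005] turn [-0.     0.     0.004] clock 2.65 F [ 0.3  0.3 -0.2]
```

```bash
python3 -m crank '[[0,0.001,0,0,0,0,1],[0,0.001,0,0,0,0,1],[0,0.001,0,0,0,0,1],[0,0.001,0,0,0,0,1]]' 70
python3 -m crank '[[0,0,0,0,0,-0.1,1],[0,0,0,0,0,-0.2,1],[0,0,0,0,0,-0.3,1],[0,0,0,0,0,-0.4,1],[0,0,0,0,0,-0.5,1]]'
python3 -c "
from h import *
go(514,173,86,1.801);print(r.sense()['wrist_torque'])"
```

```text
clock: 3.05
eef_pos: [513.4, 172.5, 86.7]
tcp_rot: [-3.141, 0.0, 1.806]
contact_force: [-1.8, -1.4, 4.4]
opening: 0.153
grasp_force: 68.6
clock: 3.55
eef_pos: [513.6, 172.5, 86.7]
tcp_rot: [-3.142, -0.0, 2.31]
contact_force: [-1.7, -0.5, 3.8]
opening: 0.156
grasp_force: 68.5
shift [0.0001 0.0007 0.0007] turn [-0.    -0.     0.509] clock 3.55 F [-1.7 -0.5  3.8]
[-0.06865089  0.27019032 -0.0607032 ]
```

```bash
python3 -m crank '[[0,0,0,0,0,-0.12,1],[0,0,0,0,0,-0.24,1],[0,0,0,0,0,-0.36,1],[0,0,0,0,0,-0.48,1],[0,0,0,0,0,-0.6,1]]'
python3 -m crank '[[0,0,0,0,0,-0.08,1],[0,0,0,0,0,-0.11,1],[0,0,0,0,0,-0.11,1]]'
python3 -c "
from h import *
go(514,173,86,3.0);print(r.sense()['wrist_torque'])"
```

```text
clock: 4.05
eef_pos: [513.7, 172.7, 86.7]
tcp_rot: [3.141, 0.0, 2.911]
contact_force: [-1.4, 0.4, 3.4]
opening: 0.156
grasp_force: 68.4
clock: 4.35
eef_pos: [513.6, 172.7, 86.7]
tcp_rot: [3.141, -0.0, 3.015]
contact_force: [-2.4, 0.6, 3.5]
opening: 0.155
grasp_force: 69.1
shift [-0.0003  0.0003  0.0007] turn [ 0.001 -0.     0.015] clock 4.35 F [-2.4  0.6  3.5]
[ 0.15174858  0.26340415 -0.68246683]
```

The knob is at its stop, turned 1.2 rad with stop torque felt. Now I release, lift, and head for the die.

```bash
python3 -m crank '[[0,0,0,0,0,0,0.5],[0,0,0,0,0,0,0.5],[0,0,0,0,0,0,0.5],[0,0,-0.05,0,0,0,0.5],[0,0,-0.1,0,0,0,0.5]]'
python3 -c "
from h import *
go(606,-265,230,0.25)"
```

```text
clock: 4.85
eef_pos: [512.4, 172.0, 186.2]
tcp_rot: [-3.14, -0.004, 3.016]
contact_force: [1.1, 0.3, 0.5]
opening: 0.498
grasp_force: 0.0
shift [-0.1475 -0.4219 -0.0435] turn [-6.000e-03  2.000e-03  2.766e+00] clock 4.85 F [1.1 0.3 0.5]
```

```bash
python3 -m crank '[[-0.147,-0.422,-0.044,0,0,0.7,0],[-0.147,-0.422,-0.044,0,0,0.7,0],[-0.147,-0.422,-0.044,0,0,0.7,0],[-0.147,-0.422,-0.044,0,0,0.7,0],[-0.147,-0.422,-0.044,0,0,0.7,0]]'
python3 -c "
from h import *
go(606,-265,230,0.25)"
```

```text
clock: 5.35
eef_pos: [565.5, -72.9, 211.4]
tcp_rot: [3.141, 0.0, 2.31]
contact_force: [1.2, 0.3, -0.2]
opening: 1.0
grasp_force: 0.0
shift [-0.1692 -0.0995 -0.0185] turn [1.00e-03 0.00e+00 2.06e+00] clock 5.35 F [ 1.2  0.3 -0.2]
```

```bash
python3 -m crank '[[-0.169,-0.1,-0.018,0,0,0.75,0],[-0.169,-0.1,-0.018,0,0,0.75,0],[-0.169,-0.1,-0.018,0,0,0.75,0],[-0.169,-0.1,-0.018,0,0,0.75,0],[-0.169,-0.1,-0.018,0,0,0.75,0]]'
python3 -m crank '[[0,0,0,0,0,0.75,0],[0,0,0,0,0,0.75,0],[0,0,0,0,0,0.75,0],[0,0,0,0,0,0.75,0],[0,0,0,0,0,0.75,0]]'
python3 -m crank '[[0,0,0,0,0,0.15,0],[0,0,0,0,0,0.3,0],[0,0,0,0,0,0.45,0],[0,0,0,0,0,0.56,0],[0,0,0,0,0,0.56,0]]'
python3 - <<'E'
from h import *
go(606,-265,230,0.25)
f=cams.grab_frame('wrist');cv2.imwrite('pics/w3.png',f['image'][:,:,::-1])
g=cams.grab_frame('top');cv2.imwrite('pics/t3.png',g['image'][:,:,::-1])
im=f['image'];b=cv2.resize(g['image'][165:260,215:320],None,fx=2.3,fy=2.3)
im2=np.zeros((420,560+242,3),np.uint8);im2[:,:560]=im;im2[:b.shape[0],560:560+b.shape[1]]=b
cv2.imwrite('pics/c3.png',im2[:,:800,::-1])
E
```

```text
clock: 5.85
eef_pos: [607.4, -268.7, 229.5]
tcp_rot: [3.139, 0.003, 1.556]
contact_force: [0.4, 0.4, -0.2]
opening: 1.001
grasp_force: 0.0
clock: 6.35
eef_pos: [606.3, -263.0, 228.8]
tcp_rot: [-3.141, 0.0, 0.81]
contact_force: [0.5, -0.4, -0.6]
opening: 1.001
grasp_force: 0.0
clock: 6.85
eef_pos: [606.3, -262.9, 228.9]
tcp_rot: [-3.142, 0.0, 0.254]
contact_force: [0.6, 0.5, 0.1]
opening: 0.997
grasp_force: 0.0
shift [-0.0008  0.0019 -0.0011] turn [-0.     0.     0.004] clock 6.85 F [0.6 0.5 0.1]
```

View pics/c3.png

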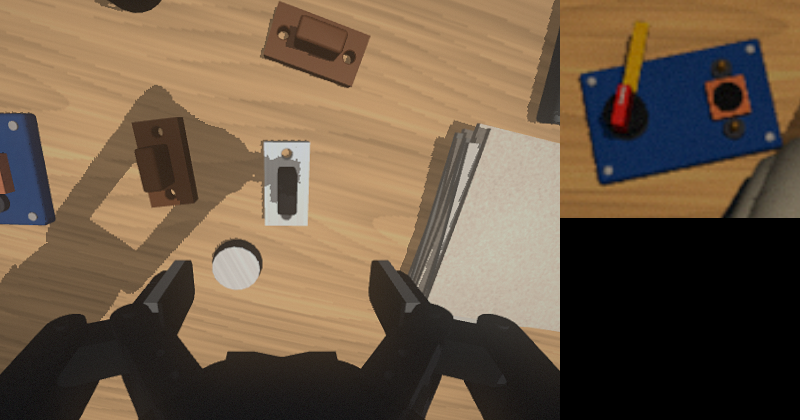

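The latch is fully clear (bar pointing up and away in the top inset). In the wrist view the die is at (286,183), with holes at about (286,154) and (286,216). The tin is at (236,265) and the brown look-alike at (165,163). Next I measure the die.

Run:
```python
from h import *
f=cams.grab_frame('wrist');im=f['image'];H,S,V=cv2.split(cv2.cvtColor(im,cv2.COLOR_RGB2HSV))
m=cv2.morphologyEx(((S<70)&(V>60)).astype(np.uint8),cv2.MORPH_CLOSE,np.ones((5,5)))|((V<75)&(S<90)).astype(np.uint8)
c,p,a=blob(m,(258,138,314,230),3)
R=cv2.minAreaRect(plane(f,c,20)[:,:2].astype(np.float32));print('block',R,a,c.min(0),c.max(0))
k=(V<62)&(S<110)
c,p,a=blob(k,(268,160,308,222));print('grip px',p,a,c.min(0),c.max(0))
print('grip top',cv2.minAreaRect(plane(f,c,62)[:,:2].astype(np.float32)))
c,p,a=blob((S<50)&(V>110),(205,235,270,295));print('tin',plane(f,[p],22))
print('brown',plane(f,[[195,202],[181,118]],20))
cv2.imwrite('pics/w4.png',cv2.resize(im[130:240,240:330],None,fx=5,fy=5,interpolation=cv2.INTER_CUBIC)[:,:,::-1])
```

```text
block ((609.3313598632812, -267.96051025390625), (97.1641616821289, 50.42303466796875), 13.985541343688965) 3708.0 [264. 141.] [310. 225.]
grip px [286.47086247 182.15684316] 500.5 [278. 167.] [296. 213.]
grip top ((612.5900268554688, -267.0767517089844), (46.76420593261719, 17.803789138793945), 14.640059471130371)
tin [[ 494.21274553 -234.27940115   22.        ]]
brown [[ 563.02780267 -171.87244941   20.        ]
 [ 650.72924852 -140.95762648   20.        ]]
```

View pics/w4.png

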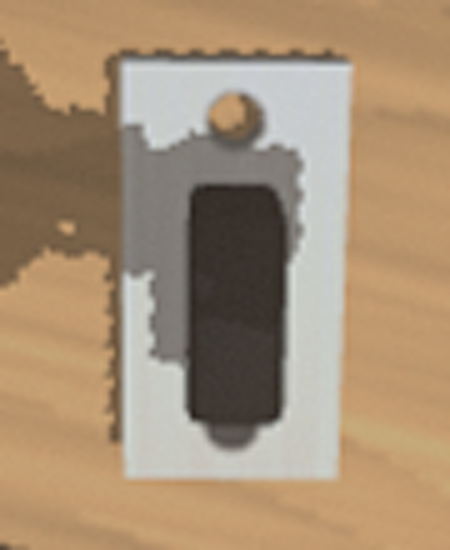

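The crop shows the die's block clearly: 264 to 310 px wide, 142 to 226 px tall, with a black grip. It sits at about (609,-268) with yaw 0.244. Going down.

```bash
python3 -c "
from h import *
go(609,-268,120,0.244)"
python3 -m crank '[[0.002,0.005,0.05,0,0,0.01,0.35],[0.002,0.005,0.1,0,0,0.01,0.35],[0.002,0.005,0.1,0,0,0.01,0.35],[0.002,0.005,0.1,0,0,0.01,0.35]]'
python3 -c "
from h import *
go(609,-268,45,0.244)"
```

```text
shift [0.0013 0.0056 0.109 ] turn [-0.     0.     0.015] clock 7.0 F [-0.1 -0.5 -0. ]
clock: 7.4
eef_pos: [609.3, -267.1, 129.1]
tcp_rot: [-3.14, 0.002, 0.247]
contact_force: [0.1, 0.4, 0.9]
opening: 0.652
grasp_force: 0.0
shift [-0.0004  0.0009  0.0841] turn [-0.001  0.002  0.003] clock 7.4 F [0.1 0.4 0.9]
```

```bash
python3 -m crank '[[0,0.001,0.04,0,0,0.003,0.35],[0,0.001,0.07,0,0,0.003,0.35],[0,0.001,0.084,0,0,0.003,0.35],[0,0.001,0.084,0,0,0.003,0.35],[0,0.001,0.084,0,0,0.003,0.5]]'
python3 -m crank '[[0,0,0,0,0,0,1],[0,0,0,0,0,0,1],[0,0,0,0,0,0,1],[0,0,0,0,0,0,1],[0,0,0,0,0,0,1]]' 90
python3 -c "
from h import *
go(609,-268,45,0.244)"
```

```text
clock: 7.9
eef_pos: [611.3, -268.8, 47.3]
tcp_rot: [3.14, -0.002, 0.243]
contact_force: [1.1, -0.2, -0.9]
opening: 0.505
grasp_force: 0.0
clock: 8.4
eef_pos: [611.2, -268.8, 47.4]
tcp_rot: [3.14, -0.003, 0.243]
contact_force: [-1.5, -0.2, 7.3]
opening: 0.218
grasp_force: 89.3
shift [-0.002  -0.0013  0.0024] turn [ 0.002 -0.003 -0.001] clock 8.4 F [-1.5 -0.2  7.3]
```

Gripped. I lift it and check how it sits in the hand.

```bash
python3 -m crank '[[0,0,-0.02,0,0,0,1],[0,0,-0.06,0,0,0,1],[0,0,-0.1,0,0,0,1],[0,0,-0.13,0,0,0,1],[0,0,-0.13,0,0,0,1]]' 90
python3 - <<'E'
from h import *
go(540.3,60.5,180,0.2304)
f=cams.grab_frame('wrist');im=f['image'];s=r.sense();R=Ro.from_euler('xyz',s['tcp_rot']);print(s['eef_pos'],s['opening'],s['grasp_force'])
q=proj(f,s['eef_pos']+R.apply([[35,0,27],[48,25,27],[48,-25,27]]));print(q)
cv2.imwrite('pics/w5.png',im[:,:,::-1])
E
```

```text
clock: 8.9
eef_pos: [612.5, -269.4, 181.0]
tcp_rot: [3.136, -0.007, 0.243]
contact_force: [0.2, -0.7, -2.3]
opening: 0.223
grasp_force: 88.7
shift [ 0.0093 -0.3376 -0.0008] turn [ 0.005 -0.007  0.013] clock 8.9 F [ 0.2 -0.7 -2.3]
[ 611.15135995 -268.76951071  178.05438078] 0.21932801796052853 88.67202043533325
[[279.56439084 198.11357719]
 [328.10653336 173.61963064]
 [230.89115779 173.71912979]]
```

View pics/w5.png

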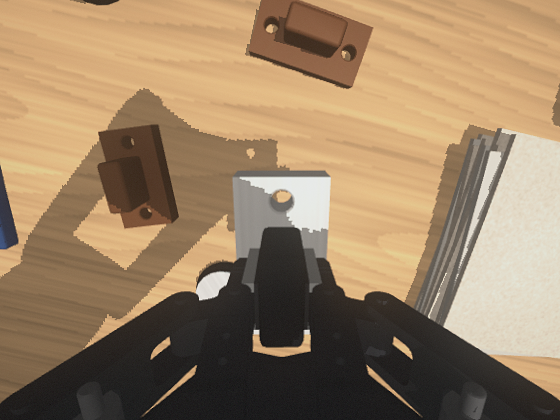

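The die sits straight in the hand. Its hole is at (281.5,200.5) against the predicted (279.6,198), so it is about 1.4 mm back along tool x. The TCP should therefore stop at about (541.4,61). Moving over the press.

```bash
python3 -m crank '[[0.01,-0.338,0,0,0,0.013,1],[0.01,-0.338,0,0,0,0.013,1],[0.01,-0.338,0,0,0,0.013,1],[0.01,-0.338,0,0,0,0.013,1],[0.01,-0.338,0,0,0,0.013,1]]'
python3 -c "
from h import *
go(541.4,61,178,0.2304)"
```

```text
clock: 9.45
eef_pos: [555.0, -22.1, 173.5]
tcp_rot: [-3.141, 0.002, 0.229]
contact_force: [0.8, 0.7, -2.6]
opening: 0.224
grasp_force: 89.1
shift [ 0.0056 -0.0841 -0.0044] turn [-0.001  0.002 -0.001] clock 9.45 F [ 0.8  0.7 -2.6]
```

```bash
python3 -m crank '[[0.006,-0.04,0,0,0,0,1],[0.006,-0.084,0,0,0,0,1],[0.006,-0.084,0.02,0,0,0,1],[0.006,-0.084,0.05,0,0,0,1],[0.006,-0.084,0.05,0,0,0,1]]'
python3 -m crank '[[0,0,0,0,0,0,1],[0,0,0,0,0,0,1],[0,0,0,0,0,0,1]]'
python3 - <<'E'
from h import *
go(541.4,61,110,0.2304); f=cams.grab_frame('wrist');g=cams.grab_frame('side')
u,v=proj(g,[[540,60,60]])[0].astype(int);b=cv2.resize(g['image'][v-60:v+60,u-50:u+50],None,fx=3.4,fy=3.4,interpolation=cv2.INTER_CUBIC)
o=np.zeros((420,800,3),np.uint8);o[:,:460]=f['image'][:,60:520];o[:408,460:800]=b
cv2.imwrite('pics/c6.png',o[:,:,::-1])
E
```

```text
clock: 9.95
eef_pos: [539.9, 59.4, 120.9]
tcp_rot: [-3.141, 0.008, 0.231]
contact_force: [-0.7, -0.8, -3.3]
opening: 0.219
grasp_force: 89.3
clock: 10.25
eef_pos: [544.4, 59.0, 126.1]
tcp_rot: [3.141, -0.002, 0.229]
contact_force: [0.1, -0.6, -2.9]
opening: 0.222
grasp_force: 89.4
shift [-0.0025 -0.0026  0.0161] turn [ 0.    -0.002 -0.001] clock 10.25 F [ 0.1 -0.6 -2.9]
```

View pics/c6.png

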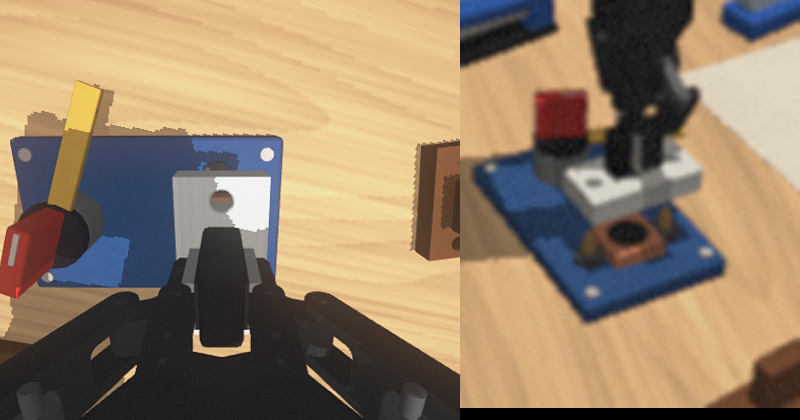

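The wrist view shows the die over the press, with the collar just beyond its edge at about (278,167) and rivets at (85,155) and (327,155). The side crop shows the die above the dowels. I refine the seat position from the rivets.

Run:
```python
from h import *
f=cams.grab_frame('wrist');im=f['image'];H,S,V=cv2.split(cv2.cvtColor(im,cv2.COLOR_RGB2HSV))
y=.2304;ex=np.array([np.cos(y),np.sin(y)]);ey=np.array([-np.sin(y),np.cos(y)])
for (u,v),(a,b) in {(85,155):(51.9,147.3),(327,155):(51.9,-37.4)}.items():
    c,m,A=blob((S<90)&(V>110),(u-10,v-10,u+11,v+11));q=plane(f,[m],20.5)[0,:2];print(m,A,'seat',q-a*ex-b*ey)
s=r.sense();R=Ro.from_euler('xyz',s['tcp_rot'])
z=s['eef_pos'][2]-27.4
al=(S<60)&(V>90)
c,m,A=blob((V<110)|(H<30)&(S>90),(270,190,293,213),3);q=plane(f,[m],z)[0,:2];print('hole',m,A,c.min(0),c.max(0),'die',q-35*R.apply([1,0,0])[:2],s['eef_pos'])
```

```text
[ 84.08298172 154.14627286] 118.5 seat [540.53436926  61.27132715]
[326.71364653 153.79418345] 149.0 seat [539.9960561   61.27909177]
hole [281.         198.20338983] 59.0 [274. 196.] [288. 201.] die [543.59785259  59.15086287] [544.13100961  59.07886118 125.86611692]
```

```bash
python3 -m crank '[[-0.002,-0.003,0,0,0.002,0,1],[-0.002,-0.003,0.01,0,0.002,0,1],[-0.002,-0.003,0.024,0,0.002,0,1],[-0.002,-0.003,0.024,0,0.002,0,1],[-0.002,-0.003,0.024,0,0.002,0,1]]'
python3 -c "
from h import *
go(541.6,61.6,90,0.2304)"
```

```text
clock: 10.9
eef_pos: [540.4, 61.7, 100.1]
tcp_rot: [-3.141, -0.0, 0.23]
contact_force: [0.7, 0.4, -3.6]
opening: 0.222
grasp_force: 89.4
shift [0.0011 0.0004 0.0101] turn [-0.    -0.    -0.001] clock 10.9 F [ 0.7  0.4 -3.6]
```

```bash
python3 -m crank '[[0.001,0,0.004,0,0,0,1],[0.001,0,0.008,0,0,0,1],[0.001,0,0.012,0,0,0,1],[0.001,0,0.012,0,0,0,1]]' 120
python3 -c "
from h import *
go(541.6,61.6,81,0.2304)"
```

```text
clock: 11.3
eef_pos: [541.6, 61.9, 88.5]
tcp_rot: [-3.142, -0.001, 0.23]
contact_force: [0.1, 0.7, -2.5]
opening: 0.215
grasp_force: 118.0
shift [-0.0001  0.0003  0.0075] turn [-0.    -0.001 -0.001] clock 11.3 F [ 0.1  0.7 -2.5]
```

```bash
python3 -m crank '[[0,0,0.003,0,0,0,1],[0,0,0.005,0,0,0,1],[0,0,0.006,0,0,0,1],[0,0,0.006,0,0,0,1]]' 120
python3 -m crank '[[0,0,0.002,0,0,0,1],[0,0,0.004,0,0,0,1],[0,0,0.005,0,0,0,1],[0,0,0.005,0,0,0,1]]' 120
python3 -c "
from h import *
go(541.6,61.6,75.4,0.2304)"
```

```text
clock: 11.7
eef_pos: [542.0, 62.0, 83.0]
tcp_rot: [3.142, -0.002, 0.23]
contact_force: [-0.9, -0.0, -2.8]
opening: 0.218
grasp_force: 118.0
clock: 12.1
eef_pos: [542.4, 62.0, 78.4]
tcp_rot: [3.142, -0.003, 0.23]
contact_force: [-0.8, 0.0, 3.7]
opening: 0.218
grasp_force: 119.1
shift [-0.0008  0.0002  0.003 ] turn [ 0.    -0.003 -0.001] clock 12.1 F [-0.8  0.   3.7]
```

On the dowels with the platen contacted. I press until the collars take the load.

```bash
python3 -m crank '[[-0.0005,0,0.001,0,0,0,1],[-0.0005,0,0.002,0,0,0,1],[-0.0005,0,0.003,0,0,0,1],[-0.0005,0,0.003,0,0,0,1]]' 120
python3 -m crank '[[0,0,0.001,0,0,0,1],[0,0,0.001,0,0,0,1],[0,0,0.001,0,0,0,1]]' 120
```

```text
clock: 12.5
eef_pos: [542.3, 62.0, 75.5]
tcp_rot: [3.141, -0.003, 0.23]
contact_force: [0.4, 0.2, 5.9]
opening: 0.216
grasp_force: 120.2
clock: 12.8
eef_pos: [542.3, 62.0, 75.4]
tcp_rot: [3.141, -0.004, 0.23]
contact_force: [-3.5, 0.1, 18.4]
opening: 0.22
grasp_force: 121.9
```

```bash
python3 -m crank '[[0,0,0.001,0,0,0,1],[0,0,0.001,0,0,0,1],[0,0,0.001,0,0,0,1],[0,0,0.001,0,0,0,1]]' 120
python3 - <<'E'
from h import *
print(r.sense()['wrist_torque'])
f=cams.grab_frame('wrist');g=cams.grab_frame('side')
u,v=proj(g,[[540,60,60]])[0].astype(int);b=cv2.resize(g['image'][v-60:v+60,u-50:u+50],None,fx=3.4,fy=3.4,interpolation=cv2.INTER_CUBIC)
o=np.zeros((420,800,3),np.uint8);o[:,:460]=f['image'][:,60:520];o[:408,460:800]=b
cv2.imwrite('pics/c7.png',o[:,:,::-1])
E
```

```text
clock: 13.2
eef_pos: [542.3, 62.0, 75.3]
tcp_rot: [3.141, -0.004, 0.23]
contact_force: [-7.2, -0.0, 29.6]
opening: 0.216
grasp_force: 123.8
[-0.07265391  1.2686151   0.04668094]
```

View pics/c7.png

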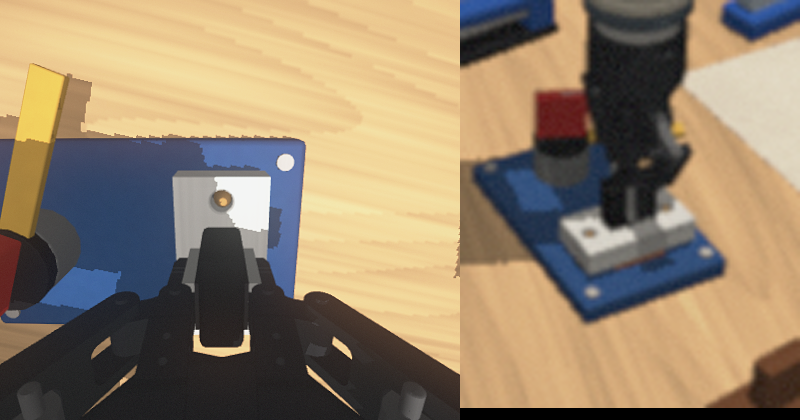

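The die is fully shut. A brass dowel tip shows in the hole at (282,200), and the side crop shows the block down on the collars. The TCP stopped at 75.3 mm (28 mm seat + 47.4 mm grip offset) under 30 N.

```bash
python3 -c "
from rig import sign_off
print(sign_off())"
```

```text
the job is handed in; nothing more can be done
None
```

The job is handed in: the latch is fully clear, and the die is on both dowels, held pressed shut at about 30 N, after about 13 s of robot time; I did not touch the stapler, pen cup or ink tin.

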